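# Clear the kitchen shelf: tea, fruit and tumbler to their places

## Robot

A 6-joint arm with a two-finger parallel gripper is mounted at the origin on the work surface. World frame = base frame: x ahead of the robot, y to its left, z up, the work surface at z = 0. Lengths are in m, angles in rad, forces in N, time in s.
With the tool pointing down it reaches from about 0.3 to 1 m from the base axis. Payload 5.1 kg.
Tool frame: the origin (TCP) lies midway between the tips of the shut fingers; the grasp point (between the pads) lies 19 mm behind it (r.pinch_z is the distance from the TCP to the grasp point, in m); z points along the fingers, y is the line along which they close (so a half turn about z gives the same grasp; the last joint's range is limited). The gripper opens to 95 mm and grips with 3 to 60 N. Pads are 20 mm wide; open, the fingers measure 119 mm over their backs; the gripper's body (75 mm by 180 mm) begins 59 mm behind the grasp point.
Start: joints at [1.188, 0.124, 1.65, -0, 1.367, -0.083], TCP at [0.192, 0.621, 0.215] pointing down, gripper open.
Joint ranges: [-2.61, 2.61], [-1.02, 2.33], [0.03, 2.71], [-1.35, 4.49], [0.32, 2.68], [-2.91, 2.91]. Speed limits (rad/s): [2.57, 2.57, 3.14, 3.14, 3.14, 3.14].

## Interface

Orientations are given as a rotation vector (axis times angle).
In Python, from rig import r gives the robot as it stands. Calls block until the motion is done:
- r.movep(position, orientation): joint-space move of the TCP to a pose.
- r.line_to(position, frame=None, v=0.15, contact_N=None): straight line of the TCP; frame=None keeps the orientation; v is the mean speed in m/s. With contact_N (N) it stops when the force on the tool has changed by that much, and returns True; else False.
- r.set_joints(angles): joint-space move.
- r.set_gripper(opening): finger opening in m; the grip force is fixed at half the most; returns when the fingers have stopped.
- r.hold(seconds).
- r.solve_ik(position, orientation): joint angles nearest the present ones, or None.
- r.get_state(): the state.
- r.camera(name): name is "scene" or "top"; returns the picture (400x640x3 uint8, red, green, blue); there is no depth.
- r.camera_model(name): a dict with "mtx" (3x3 intrinsics, pixels), "k1" (the pictures are not rectified: a ray, as slopes to the right and down, at radius r is drawn at 1 + k1 r^2 times it, then the intrinsics apply), "position" and "attitude" of the camera in the world. Camera axes: x right, y down, z forward; pixel columns grow to the right and rows downward; lengths in m; the calibration is good to about 2 mm. A picture is of the moment at which its call begins. camera_model takes no time and is no camera call.
A pose or a line that the arm cannot do raises r.MotionError and nothing moves.
- r.finish_job(): hands the job in; it is judged then, once.
Trained networks look in the newest picture that a camera, given by its name, has taken for a name from the list of things; names that differ only in an ending like _2 or _b are one class to them, and where a whole thing is asked for, a point or a joint stands for the part that bears it (a point fixed in the world has none). Each returns a list of dicts, best first, with "conf" (0 to 1); they miss things now and then, are a little off and sometimes report something else, mostly with a low value. They report only what shows in the picture. A call takes as long as a camera call.
- r.spot_in(name, camera): "location" ([x, y, z] in m, in the coordinates of the camera as it stood for that picture, good to about 4 mm: the middle of the surface that is visible of it).
- r.trace(name, camera): "region" (400x640 bool, what is visible of it).
- r.mark_of(name, camera): "location" ([x, y, z] in m, in the coordinates of the camera as it stood for that picture, good to about 4 mm: a listed point, or the origin of a listed thing).
The state is a dict: "time": time; "q": joint angles; "joint_vel": joint speeds; "joint_torque": joint torques, N m; "tcp_pos": TCP position; "eef_rot": TCP orientation; "wrist_force": force on the tool from outside, world axes, zero at the start; "wrist_torque": the same for the moment, N m; "width": finger opening in m; "finger_force": force on a finger pad.
Only numpy, scipy, OpenCV 4.12 (cv2) and the standard library are available. Lean on these libraries where they do the work, as an engineer would, in place of code of your own. Each camera call takes 0.05 s, during which the arm holds its last target. There are 200 camera calls.

## Task

Sort the things on the shelf: put the wrapped tea brick in the round aluminium tin and then close the tin with its own aluminium lid, fully seated; put the lime and the tomato in the blue colander, and stand the yellow tumbler upright on the wooden tea tray. The fruit and the tumbler may be done at any time; leave the amber jar and the wooden spatula where they are.

Things in the scene. Friction and masses are not known exactly. Their poses are not given: they have to be found in the camera images.
- tea: wrapped tea brick, brown paper with a red band, a block 52 mm (own x) by 34 mm (own y) by 24 mm high; origin at the centre of its underside; about 60 g
- lime_center (a point): middle of the green lime: round from above, 48 mm across at its widest (at the height of this point), 46 mm high, with a small flat base 22 mm below this point; about 60 g
- tomato_center (a point): middle of the red tomato with a green star on top: round from above, 58 mm across at its widest (at the height of this point), 44 mm high, with a small flat base 23 mm below this point; about 100 g
- tumbler: yellow enamel tumbler, open at the top, 65 mm high, 50 mm across at the foot and 58 mm at the rim, standing upright; origin at the centre of its underside, z up its axis; about 90 g
- tin_lid: round aluminium lid of the tin, right way up, 110 g: disc 144 mm across (12 to 16 mm above its origin), below it a tapered plug that drops into the tin's mouth (104 mm across at the bottom, 122 at the top), on top a black knob 24 mm across (20 to 38 mm above the origin). Origin: centre of the plug's underside. Seated, the disc rests on the tin's rim, origin 43 mm above the tin's
- tin: round open aluminium tin, fixed to the shelf, 136 mm across outside, 130 mm inside, 55 mm high, inner floor 3 mm above its origin; origin at the centre of its underside
- colander: blue plastic colander, an open round bowl fixed to the shelf: 210 mm across at the rim (plus a small lug at each side), 156 mm at the foot, wall 4 mm, 60 mm high, flat inner floor 4 mm above its origin; origin at the centre of its underside
- tray: square wooden tea tray, fixed to the shelf, 170 by 170 mm, with a rim 18 mm high and 5 mm thick round a flat floor 5 mm above its origin; origin at the centre of its underside, x and y along its sides
- jar: small amber glass jar with a white cap, loose, 44 mm across and 65 mm high, not to be moved; origin at the centre of its underside
- spatula: wooden spatula lying flat, loose, 260 mm long, not to be moved; origin about the middle of its length, x along it from handle to blade

How it is judged:
By the outcome, as a careful person would: the job done as asked, in the order asked, and still so for the second after the job is handed in, with the robot touching nothing.
It also fails if it takes over 136 s, if anything falls off the work surface, if the arm or the gripper's body presses on something with over 40 N, if the wrist force passes 120 N, or if a joint passes its speed limit or range.

## Working session

There is one attempt and no reset: what is moved stays moved. The work goes in short steps, each a Python script; the robot and the scene stay as the last script left them, time stands still between calls to the robot, and variables do not carry over. Pictures are saved under pics/ and viewed, at most 14 in all, crops included, and the job is handed in when it is done.

```bash
mkdir -p pics
cat > h.py <<'E'
from rig import r
import numpy as np, cv2
from scipy.spatial.transform import Rotation as R
def cam(n):
    m=r.camera_model(n); a=np.array(m["attitude"],float)
    M=a if a.shape==(3,3) else R.from_rotvec(a).as_matrix() if a.size==3 else R.from_quat(a).as_matrix()
    return np.array(m["mtx"]),m["k1"],np.array(m["position"]),M
def world(n,p):
    K,k,t,M=cam(n); return M@np.array(p)+t
def ray(n,u,v):
    K,k,t,M=cam(n); d=np.linalg.solve(K,[u,v,1])[:2]; s=d.copy()
    for _ in range(20): s=d/(1+k*(s@s))
    w=M@np.array([*s,1]); return t,w/np.linalg.norm(w)
def onz(n,u,v,z):
    t,w=ray(n,u,v); return t+w*(z-t[2])/w[2]
def tri(u1,u2,a="scene",b="top"):
    (p,d),(q,e)=ray(a,*u1),ray(b,*u2)
    s=np.linalg.lstsq(np.c_[d,-e],q-p,rcond=None)[0]
    x,y=p+s[0]*d,q+s[1]*e; return (x+y)/2,np.linalg.norm(x-y)
def snap(n,f):
    im=r.camera(n); cv2.imwrite("pics/"+f,im[:,:,::-1]); return im
E
python3 - <<'E'
from h import *
np.set_printoptions(precision=4,suppress=True)
for n in("scene","top"):
    snap(n,n+"0.png"); print(n,r.camera_model(n))
    for t in "tea lime_center tomato_center tumbler tin_lid tin colander tray jar spatula".split():
        for d in r.mark_of(t,n)[:2]: print(t,round(d["conf"],2),world(n,d["location"]))
print(r.get_state(),r.pinch_z)
E
```

```text
scene {'mtx': array([[435.6698,   0.    , 318.3486],
       [  0.    , 435.6698, 203.9716],
       [  0.    ,   0.    ,   1.    ]]), 'k1': -0.020094677676769125, 'position': array([ 1.0703, -0.2714,  0.7973]), 'attitude': array([-2.1248, -1.3198,  0.4793])}
tea 0.87 [ 0.3246 -0.2792 -0.0029]
lime_center 0.82 [ 0.4119 -0.1486  0.0233]
tomato_center 0.57 [0.4136 0.1521 0.024 ]
tomato_center 0.38 [ 0.409  -0.1483  0.0271]
tumbler 0.69 [ 0.3234  0.2971 -0.0041]
tin_lid 0.73 [ 0.7094 -0.1999  0.0003]
tin_lid 0.63 [ 0.4428 -0.011   0.0023]
tin 0.89 [ 0.54    0.3495 -0.0014]
tin 0.44 [ 0.6416  0.0104 -0.0003]
colander 0.73 [ 0.5557 -0.3213  0.0008]
tray 0.75 [ 0.6413  0.0071 -0.0009]
tray 0.17 [ 0.5559 -0.3203  0.0012]
jar 0.78 [0.695 0.189 0.   ]
jar 0.41 [0.5384 0.3489 0.0041]
spatula 0.61 [ 0.7082 -0.1966  0.0011]
top {'mtx': array([[363.3044,   0.    , 320.2125],
       [  0.    , 363.3044, 196.479 ],
       [  0.    ,   0.    ,   1.    ]]), 'k1': -0.08473675090723605, 'position': array([0.3857, 0.0215, 1.0227]), 'attitude': array([-2.1298,  2.1759, -0.1826])}
tea 0.62 [ 0.3248 -0.2739 
[... 248 characters left out ...]
0.8 [ 0.5524 -0.3223 -0.0014]
tray 0.82 [0.6439 0.0075 0.0007]
tray 0.61 [ 0.7141 -0.2006 -0.0013]
jar 0.55 [0.6945 0.1916 0.0025]
spatula 0.67 [ 0.7122 -0.2014  0.0006]
spatula 0.42 [ 0.5416  0.3447 -0.002 ]
{'time': 1.1, 'q': array([ 1.1884,  0.1238,  1.6503, -0.    ,  1.3675, -0.0826]), 'joint_vel': array([ 0.0006,  0.0009, -0.0017,  0.0016, -0.0003,  0.0012]), 'joint_torque': array([  0.001 , -41.7577, -36.0239,   0.0776,   0.0426,   0.    ]), 'tcp_pos': array([0.192 , 0.621 , 0.2147]), 'eef_rot': array([ 0.4691,  3.1063, -0.0001]), 'wrist_force': array([ 0.1884, -0.152 ,  0.4171]), 'wrist_torque': array([0.0088, 0.0256, 0.0362]), 'finger_force': 0.0, 'width': 0.09509043509621588} 0.0188
```

View pics/scene0.png

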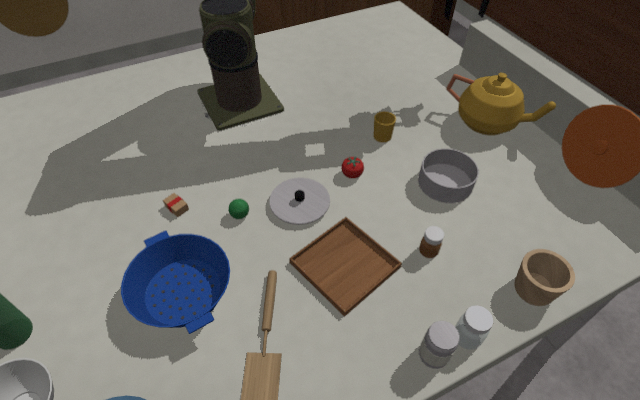

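View pics/top0.png

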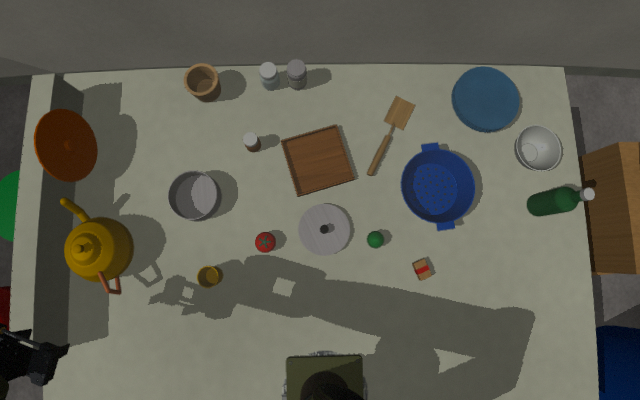

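The scene picture shows everything standing free: tea (176,205), lime (238,208), lid with black knob (300,195), tomato (352,167), tumbler (384,126), tin (448,175), tray (345,265), jar (431,241), spatula (265,340) and colander (177,283). The top view agrees: tea (423,268), lime (375,239), knob (324,229), tomato (265,242), tumbler (209,276), tin (194,196). The low-confidence reports (a lid at 0.71,-0.20, for one) are the spatula.

```bash
cat > m.py <<'E'
from h import *
np.set_printoptions(precision=4,suppress=True)
approx=dict(tea=(.325,-.277),lime_center=(.415,-.148),tomato_center=(.412,.153),tumbler=(.326,.298),tin_lid=(.447,-.011),tin=(.540,.349),colander=(.554,-.322),tray=(.643,.007),jar=(.695,.19))
acc={}; best={}
for k in range(4):
  for n in("scene","top"):
    r.camera(n)
    for t in approx:
        for d in r.mark_of(t,n):
            w=world(n,d["location"])
            if np.hypot(*(w[:2]-approx[t]))<.03: acc.setdefault((t,n),[]).append(w); break
def tr(t,n):
    K=cam(n)
    for d in r.trace(t,n):
        v,u=np.nonzero(d["region"])
        if len(u)<20: continue
        w=onz(n,u.mean(),v.mean(),.03)
        if np.hypot(*(w[:2]-approx[t]))<.05: return d["region"],(u.mean(),v.mean())
    return None,None
for t in approx:
    a=[np.mean(acc[t,n],0) if (t,n) in acc else None for n in("scene","top")]
    (ms,cs),(mt,ct)=tr(t,"scene"),tr(t,"top")
    print(t,*a,len(acc.get((t,"top"),[])),"tri",*(tri(cs,ct) if cs and ct else ["-"]))
    if t in("tea","tray"):
        for n,m in(("scene",ms),("top",mt)):
            if m is None: continue
            c=max(cv2.findContours(m.astype(np.uint8),0,1)[0],key=len)[:,0]
            p=np.array([onz(n,*q,.024 if t=="tea" else .018)[:2] for q in c]).astype(np.float32)
            print("  rect",n,cv2.minAreaRect(p*1000))
    if t=="tin_lid":pass
for n,(u,v) in(("scene",(300,195)),("top",(324,229))):
    im=cv2.imread(f"pics/{n}0.png")[v-12:v+13,u-12:u+13].max(2)
    y,x=np.nonzero(im<60); print("knob",n,len(x),x.mean()+u-12,y.mean()+v-12); best[n]=(x.mean()+u-12,y.mean()+v-12)
print("knob",tri(best["scene"],best["top"]))
ims=[cv2.resize(cv2.imread("pics/top0.png")[y:y+40,x:x+50],None,fx=8,fy=8,interpolation=2) for x,y in((400,248),(299,209))]
cv2.imwrite("pics/crop.png",np.hstack(ims))
E
python3 m.py
```

```text
tea [ 0.3265 -0.2778 -0.0039] [ 0.3259 -0.2743 -0.0021] 4 tri [ 0.3286 -0.2765  0.0138] 0.000697427527773131
  rect scene ((337.3623046875, -276.8122863769531), (70.05354309082031, 38.705570220947266), 18.56224250793457)
  rect top ((328.9959716796875, -273.90374755859375), (54.23782730102539, 41.222557067871094), 21.394676208496094)
lime_center [ 0.4094 -0.1482  0.0231] [ 0.4166 -0.1469  0.0207] 4 tri [ 0.4131 -0.149   0.0217] 0.0003660136935161396
tomato_center [0.4152 0.1547 0.0238] [0.4109 0.1541 0.0217] 4 tri -
tumbler [ 0.3255  0.2981 -0.0012] [ 0.3289  0.2971 -0.002 ] 4 tri [0.3226 0.3017 0.0309] 0.004260309837708238
tin_lid [ 0.443  -0.0092  0.0004] [ 0.45   -0.0087  0.003 ] 4 tri [ 0.4448 -0.0086  0.0116] 0.0006210218056970696
tin [0.5402 0.3498 0.001 ] [0.5425 0.3471 0.0013] 4 tri [0.5441 0.35   0.0246] 0.004025952854015186
colander [ 0.5538 -0.3192  0.0008] [ 0.5533 -0.3248  0.0006] 4 tri [ 0.5545 -0.3265  0.0445] 0.0018678048261030792
tray [ 0.6432  0.0073 -0.0015] [0.6426 0.0077 0.0014] 4 tri [0.6457 0.0064 0.0015] 0.00020082618529593447
  rect scene ((647.1054077148438, 3.8454666137695312), (175.88458251953125, 179.16696166992188), 15.48503589630127)
  rect top ((643.3013916015625, 7.088287353515625), (175.0846710205078, 173.1797637939453), 15.331498146057129)
jar [0.6965 0.1904 0.0001] [0.696  0.1926 0.0008] 4 tri [0.6948 0.1907 0.0339] 0.003092089043676527
knob scene 87 299.08045977011494 195.7816091954023
knob top 57 324.0877192982456 228.66666666666666
knob (array([ 0.4457, -0.009 ,  0.0277]), np.float64(0.0007015117326186262))
```

View pics/crop.png

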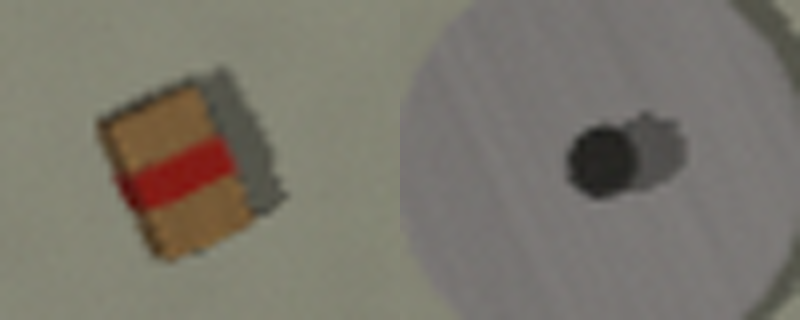

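The crop shows the tea's long side running about 20° from world x, which agrees with the rectangle fit. The black knob at (324,229) is clear of its shadow, and its triangulated height of 28 mm fits the text.

```bash
cat >> h.py <<'E'
np.set_printoptions(precision=4,suppress=True)
def down(a):
    y=np.array([np.cos(a),np.sin(a),0]); z=np.array([0,0,-1.])
    return R.from_matrix(np.c_[np.cross(y,z),y,z]).as_rotvec()
def go(p,a):
    q0=np.array(r.get_state()["q"]); c=[]
    for b in(a,a+np.pi):
        q=r.solve_ik(p,down(b))
        if q is not None: c.append((np.abs(np.array(q)-q0).max(),b))
    b=min(c)[1]; r.movep(p,down(b)); return b
def st(msg):
    s=r.get_state(); print(msg,"t %.1f"%s["time"],"w %.4f"%s["width"],"f %.1f"%s["finger_force"],s["tcp_pos"],s["wrist_force"])
def pick(x,y,z,a,w=.095,up=.17):
    go([x,y,up],a); r.set_gripper(w); r.line_to([x,y,z],v=.2); st("at")
    r.set_gripper(0); st("grip"); r.line_to([x,y,up],v=.2); st("up")
def place(x,y,z,a,w,up=.17,contact=4):
    go([x,y,up],a); r.line_to([x,y,z+.02],v=.2); c=r.line_to([x,y,z],v=.05,contact_N=contact); st(f"low {c}")
    r.set_gripper(w); r.line_to([x,y,up],v=.25); st("rel")
E
python3 - <<'E'
from h import *
for t,z,R0 in(("tin",.055,68),("tin_lid",.016,72)):
  for n in("scene","top"):
    r.camera(n)
    for d in r.trace(t,n)[:1]:
      c=max(cv2.findContours(d["region"].astype(np.uint8),0,1)[0],key=len)[:,0]
      p=np.array([onz(n,*q,z)[:2] for q in c])*1000
      print(t,n,cv2.minEnclosingCircle(p.astype(np.float32)),p.min(0),p.max(0))
pick(.327,-.276,.004,np.radians(20.5+90),.07)
snap("scene","tea.png")
E
```

```text
tin scene ((559.6145629882812, 326.66259765625), 92.62773132324219) [480.148  243.5579] [641.5882 410.5868]
tin top ((538.4564819335938, 343.0753173828125), 73.38911437988281) [468.575  273.1948] [611.3453 414.3054]
tin_lid scene ((445.6569519042969, -8.518101692199707), 73.4601058959961) [372.6974 -81.2803] [518.4117  62.2148]
tin_lid top ((445.5095520019531, -9.06176471710205), 74.08550262451172) [371.5539 -81.4605] [518.5332  63.1594]
at t 11.2 w 0.0702 f 0.0 [ 0.3277 -0.2767  0.005 ] [ 0.5016 -0.1343 -0.0918]
grip t 11.9 w 0.0339 f 29.9 [ 0.3271 -0.2761  0.0042] [-0.7797  0.3338  1.3252]
up t 12.9 w 0.0341 f 29.9 [ 0.3263 -0.2753  0.1684] [ 0.5208  0.2614 -1.1443]
```

Run:
```python
from h import *
place(.541,.347,.008,np.radians(0),.06)
def proj(n,P):
    K,k,t,M=cam(n); c=(P-t)@M; s=c[:,:2]/c[:,2:]; s=s*(1+k*(s**2).sum(1,keepdims=True)); return s@K[:2,:2].T+K[:2,2]
a=np.linspace(0,2*np.pi,200); out=[]
go([.413,-.148,.17],0)
for n,(x,y) in(("scene",(413,140)),("top",(159,171))):
    im=snap(n,"tin_%s.png"%n)[y:y+70,x:x+75,::-1]; b=cv2.resize(im,None,fx=5,fy=5,interpolation=2)
    for cx,cy,col in((.541,.3475,(0,0,255)),):
        for rad in(.068,.065):
            q=(proj(n,np.c_[cx+rad*np.cos(a),cy+rad*np.sin(a),0*a+.055])-[x,y]+.5)*5
            cv2.polylines(b,[q.astype(int)],True,col,1)
    out.append(b)
cv2.imwrite("pics/tin_o.png",np.hstack(out))
for n in("scene","top"):
    for d in r.mark_of("tea",n)[:1]: print("tea",d["conf"],world(n,d["location"]))
pick(.413,-.148,.004,0,.075)
```

```text
low True t 16.6 w 0.0337 f 30.0 [0.5406 0.3469 0.0071] [1.1932 1.3092 2.7013]
rel t 18.1 w 0.0602 f 0.0 [0.5401 0.3465 0.1682] [0.2403 0.7318 0.1911]
tea 0.62 [0.5357 0.3457 0.0005]
tea 0.86 [ 0.5396  0.3484 -0.0007]
at t 21.9 w 0.0754 f 0.0 [ 0.4139 -0.1484  0.005 ] [ 0.1875 -0.702  -0.483 ]
grip t 22.5 w 0.0460 f 30.0 [ 0.4134 -0.1482  0.0044] [-0.233   0.7902  3.3127]
up t 23.5 w 0.0460 f 30.0 [ 0.4121 -0.1475  0.1683] [ 0.4404 -0.5185 -0.6474]
```

View pics/tin_o.png

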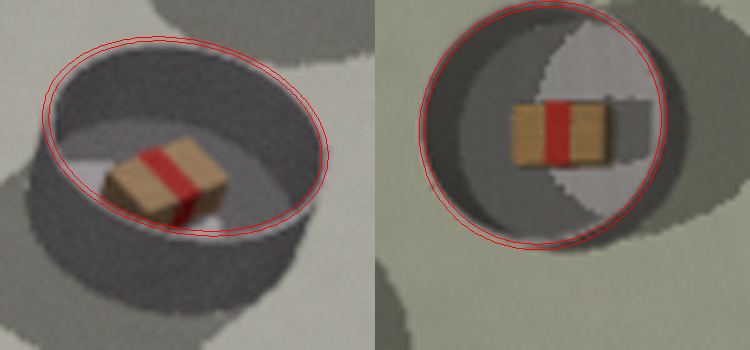

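The tea (left view about (165,185), right view about (560,135) in the crop) lies flat and centred in the tin. The rim circle drawn from my measurement matches the real rim to about one pixel (2–3 mm), so the lid should fit.

Run:
```python
from h import *
place(.516,-.322,.009,np.pi/2,.065,up=.18)
pick(.413,.1542,.005,0,.085)
place(.592,-.322,.0105,np.pi/2,.075,up=.18)
pick(.327,.2978,.022,np.pi/2,.085)
snap("top","t1.png")
place(.643,.007,.0275,np.radians(15.3),.08,up=.18)
go([.4456,-.0088,.17],np.pi/2)
snap("scene","s1.png")
for n in("scene","top"):
    r.camera(n)
    for d in r.mark_of("tin_lid",n)[:1]: print(d["conf"],world(n,d["location"]))
st("end")
```

```text
low True t 26.1 w 0.0463 f 30.0 [ 0.5157 -0.3216  0.0083] [0.4737 0.6629 3.67  ]
rel t 27.5 w 0.0648 f 0.0 [ 0.5151 -0.3214  0.1782] [-0.1951 -0.1577 -0.2977]
at t 30.9 w 0.0848 f 0.0 [0.4139 0.1545 0.006 ] [ 1.0115  1.0729 -0.3109]
grip t 31.5 w 0.0556 f 30.0 [0.4134 0.1543 0.0054] [ 0.1648 -0.199   2.7369]
up t 32.4 w 0.0557 f 30.0 [0.412  0.154  0.1682] [-0.074  -0.1528 -1.479 ]
low True t 35.7 w 0.0554 f 30.0 [ 0.5915 -0.3216  0.0093] [0.0187 0.2551 4.1444]
rel t 37.1 w 0.0751 f 0.0 [ 0.5911 -0.3214  0.178 ] [-1.1976 -0.1115 -0.7793]
at t 40.8 w 0.0850 f 0.0 [0.3277 0.2984 0.023 ] [ 0.1656 -0.4686  0.467 ]
grip t 41.4 w 0.0565 f 30.0 [0.3274 0.2981 0.0225] [-0.6897  1.3193  2.8043]
up t 42.3 w 0.0566 f 30.0 [0.3261 0.2972 0.1683] [ 0.6998 -0.1176 -1.1695]
low True t 45.2 w 0.0569 f 30.0 [0.6432 0.0072 0.0271] [1.3953 0.1563 2.2968]
rel t 46.6 w 0.0800 f 0.0 [0.642  0.0071 0.1783] [-0.3824  0.3345 -1.0251]
0.84 [ 0.441  -0.0091  0.0023]
0.6 [ 0.4475 -0.0092  0.0031]
end t 48.1 w 0.0801 f 0.0 [ 0.4459 -0.0088  0.17  ] [-0.3224 -0.4476  0.1551]
```

View pics/s1.png

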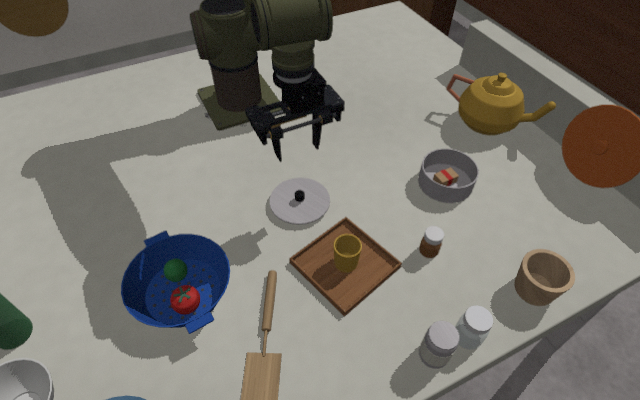

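The lime (176,270) and tomato (185,299) are in the colander, the tumbler (347,252) stands upright on the tray, and the tea (446,177) is in the tin. The lid comes next.

Run:
```python
from h import *
x,y=.4456,-.0088
r.set_gripper(.05); r.line_to([x,y,.04],v=.2); c=r.line_to([x,y,.0185],v=.04,contact_N=4); st(f"at {c}")
r.set_gripper(0); st("grip")
r.line_to([x,y,.18],v=.12); st("up")
go([.5415,.347,.18],np.pi/2); st("over"); snap("scene","lid.png")
```

```text
at False t 50.3 w 0.0503 f 0.0 [ 0.4455 -0.0088  0.0184] [ 0.589  -0.2492 -0.1761]
grip t 50.9 w 0.0237 f 30.0 [ 0.4457 -0.0088  0.0186] [-0.736   0.765   0.4765]
up t 52.4 w 0.0234 f 30.0 [ 0.445  -0.0087  0.1789] [-0.2368 -0.7734  0.1429]
over t 53.7 w 0.0232 f 30.0 [0.5417 0.3459 0.18  ] [ 0.0951  0.101  -0.9908]
```

View pics/lid.png

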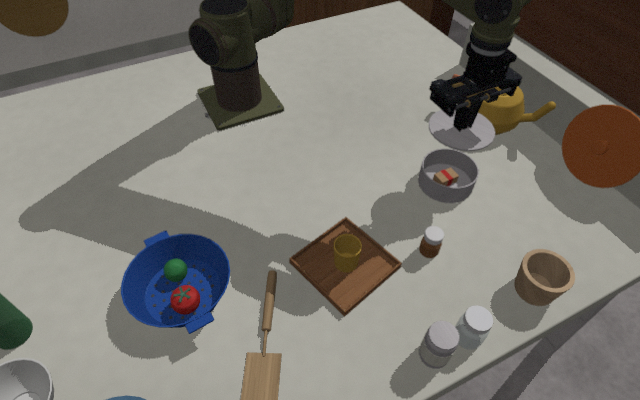

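The lid hangs level in the gripper at (462,128), over the tin. I'll lower it until it makes contact.

Run:
```python
from h import *
x,y=.5415,.3472
r.line_to([x,y,.09],v=.12); st("pre")
c=r.line_to([x,y,.058],v=.03,contact_N=6); st(f"down {c}")
if r.get_state()["tcp_pos"][2]<.0645:
    r.set_gripper(.05); r.hold(.3); r.line_to([x,y,.18],v=.15)
    go([.45,.1,.3],np.pi/2); st("rel")
a=snap("scene","fin.png")
b=snap("top","fint.png")
for n in("scene","top"):
    for d in r.mark_of("tin_lid",n)[:2]: print(n,d["conf"],world(n,d["location"]))
f=lambda i,x,y:cv2.resize(i[y:y+80,x:x+80,::-1],None,fx=5,fy=5,interpolation=2)
cv2.imwrite("pics/finc.png",np.hstack([f(a,410,130),f(b,155,155)]))
```

```text
pre t 54.7 w 0.0234 f 30.0 [0.5422 0.3475 0.091 ] [ 0.3858 -0.3753 -1.4261]
down True t 55.6 w 0.0231 f 30.0 [0.5412 0.347  0.0614] [-0.5779 -1.0589  2.9657]
rel t 58.6 w 0.0500 f 0.0 [0.45   0.1004 0.2992] [ 0.3332 -1.1653  0.0061]
top 0.75 [0.5442 0.3468 0.0448]
top 0.7 [ 0.5918 -0.3193  0.0253]
```

View pics/finc.png

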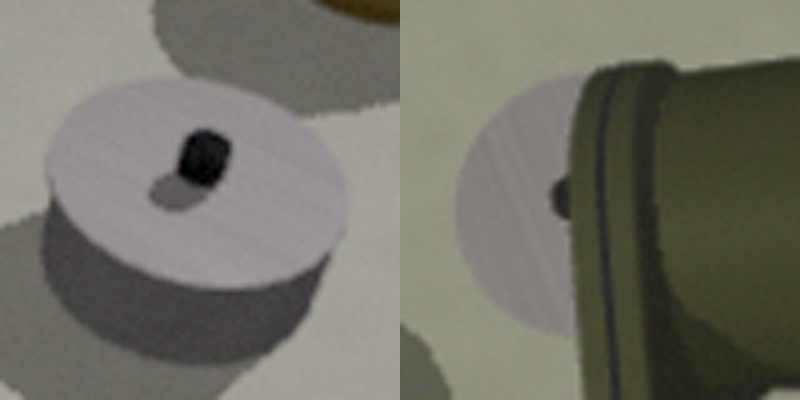

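View pics/fin.png

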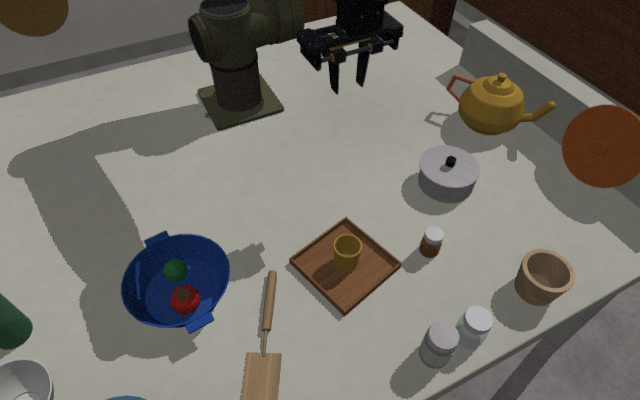

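The lid sits level and centred on the tin, with its knob at (451,161). It stopped at 61.4 mm against the expected 61.6 mm, which means it is seated. The jar and spatula have not moved.

```bash
python3 -c "
from rig import r
print(r.finish_job())"
```

```text
the job is handed in; nothing more can be done
None
```

I handed the job in at about 59 s: the tea is in the tin under its seated lid, the lime and tomato are in the colander, the tumbler stands upright on the tray, and the jar and spatula are where they were.

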